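# Pull the fuse carrier by its two catches

## Task

Get ready for a fuse change: first roll the spare fuse along the bench, without picking it up, until its dark indicator window faces up, and leave it lying there. Then pinch the two ribbed side catches of the fuse carrier together, draw the carrier straight up out of its holder, and finish still holding it by the pinched catches, upright and still, about 10 cm above where it sat. Leave everything else on the bench where it is.

Things in the scene. Friction and masses are not known exactly. Their poses are not given: they have to be found in the camera images.
- spare_fuse: Loose cartridge fuse lying on the bench: white ceramic tube with brass end caps, 22 mm diameter, 58 mm long, about 60 g, rolls freely but soon stops. Origin at the middle of its axis (11 mm above the bench); its x axis runs along the tube; its z axis points out through the indicator window, a dark strip 32 x 9 mm along one side of the tube. The window starts facing sideways, some 85 degrees from up, to either side; the tube may lie in any direction.
- holder: Grey fuse holder screwed to the bench: block 70 (x) x 100 (y) x 44 mm (z), origin at the centre of its underside. A pocket open at the top, 36 (x) x 52 mm (y), floor 8 mm above the bench, takes the carrier; at 34 mm height and above, its +y and -y sides are lips 10 mm thick under which the carrier's toes hook.
- carrier: Black fuse carrier with a white fuse upright in it, seated in the holder at the start, about 0.2 kg, with 1.5 mm play all round. Origin at the centre of its underside (8 mm above the bench when seated); z up, same axes as the holder. Foot 33 x 49 x 11 mm, flat cap 33 (x) x 40 (y) x 6 mm whose top is 84 mm above the origin. Its two catches stand at its +y and -y sides; it must rise 36 mm to come clear of the holder.
- catch_left (a joint): How far the +y side catch is pressed in (towards -y of the carrier), m: 0 free, 0.006 fully in. Spring: 3 N to start, 6.6 N fully in. Its toe clears the holder's lip from about 0.004 on.
- catch_right (a joint): The same for the -y side catch (pressed towards +y of the carrier).
- catch_left_pad (a point): Middle of the outer face of the +y catch's ribbed thumb pad. The pad is 24 mm wide (along x) and 36 mm tall, 49 to 85 mm above the bench when seated. The outer faces of the two pads are 64 mm apart when free, 52 mm when both are pressed fully in.
- catch_right_pad (a point): The same for the -y catch.
- driver: Bystander: red-handled screwdriver, 200 mm long, lying between the holder and the spare fuse; origin under its middle, handle to its -x.
- small_driver: Bystander: yellow-handled screwdriver, 160 mm long; origin under its middle.
- breaker: Bystander: white double circuit breaker, 80 x 36 x 67 mm, upright, at the near side; origin under its centre.
- terminals: Bystander: strip of grey terminals on a rail piece 35 x 150 mm, 42 mm high, at the far side; origin under its centre.
- ferrule_box: Bystander: blue sectioned tray 70 x 110 x 30 mm at the far side; origin under its centre.
- plug: Bystander: red round plug, 60 mm diameter, 95 mm high, standing at the left; origin under its centre.

How it is judged:
On the way, in this order (a step that is already met when the one before it is completed fails the run):
1. the spare fuse has been rolled until its window faces up (within 26 degrees) and lies on the bench, let go and at rest, with the carrier still seated (angle between spare_fuse's own z axis and vertical below 0.45 rad and height (world z) of spare_fuse below 0.02 m and distance of spare_fuse from where it was at the start of the episode above 0.005 m and angular speed of spare_fuse below 0.4 rad/s and contact force between the fingers and spare_fuse below 0.05 N and z of carrier in the frame of holder below 0.014 m), for 0.3 s.
2. both catches pinched in by the fingers (more than 4 mm each) while the carrier is still in its holder (value of joint each of catch_left, catch_right above 0.004 m and contact force between the fingers and carrier above 1 N and z of carrier in the frame of holder below 0.014 m), for 0.1 s.
At the end, for the whole second after the job is handed in: Fingers hold the carrier by both catches (each in over 4 mm), underside 75 to 200 mm above the bench, clear of and within 100 mm sideways of the holder, upright within 17 degrees, still (under 30 mm/s). Spare fuse lies untouched on the bench, window up within 26 degrees (value of joint each of catch_left, catch_right above 0.004 m and contact force between the fingers and carrier above 1 N and height (world z) of carrier between 0.075 and 0.2 m and angle between carrier's own z axis and vertical below 0.3 rad and linear speed of carrier below 0.03 m/s and contact force between carrier and holder below 0.05 N and horizontal distance between carrier and holder below 0.1 m and angle between spare_fuse's own z axis and vertical below 0.45 rad and height (world z) of spare_fuse below 0.02 m and angular speed of spare_fuse below 0.4 rad/s and contact force between the fingers and spare_fuse below 0.05 N); the arm keeps its last pose, push and grip.
It fails at once if the spare fuse is picked up off the bench (height (world z) of spare_fuse above 0.03 m).
It fails at once if the carrier is forced out with a catch not pressed (z of carrier in the frame of holder between 0.018 and 0.035 m and value of joint any of catch_left, catch_right below 0.002 m).
It fails at once if another thing on the bench is pushed more than 30 mm (distance of any of driver, small_driver, breaker, terminals, ferrule_box, plug from where it was at the start of the episode above 0.03 m).
It also fails if it takes over 51 s, if anything falls off the work surface, if the arm or the gripper's body presses on something with over 40 N, if the wrist force passes 120 N, or if a joint passes its speed limit or range.

## Robot

A 7-joint arm with a two-finger parallel gripper is mounted at the origin on the work surface. World frame = base frame: x ahead of the robot, y to its left, z up, the work surface at z = 0. Lengths are in m, angles in rad, forces in N, time in s.
With the tool pointing down it reaches from about 0.35 to 0.9 m from the base axis. Payload 8.1 kg.
Tool frame: the origin (TCP) lies midway between the tips of the shut fingers; the grasp point (between the pads) lies 19 mm behind it; z points along the fingers, y is the direction in which the jaws open and shut (so a half turn about z gives the same grasp; the last joint's range is limited). The gripper opens to 85 mm and grips with 20 to 120 N. Pads are 22 mm wide; open, the fingers measure 114 mm over their backs; the gripper's body (76 mm by 85 mm) begins 54 mm behind the grasp point. The pads swing forward as they close: fully open they stand 13 mm farther back than shut.
Start: joints at [-1.251, 0.434, 0.025, 1.573, -0.012, 1.134, -0.075], TCP at [0.256, 0.57, 0.231] pointing down, gripper open.
Joint ranges: [-2.62, 2.62], [-0.44, 2.09], [-1.27, 1.32], [0.08, 2.57], [-1.32, 4.46], [0.12, 2], [-2.74, 2.74]. Speed limits (rad/s): [2.22, 2.22, 3.01, 3.01, 3.14, 3.14, 3.14].

## Interface

Orientations are given as a unit quaternion [w, x, y, z].
In Python, from rig import read_state, eyes, arm gives the robot as it stands.
- The arm moves only by the tool step_arm, never from a script. Its argument "targets" is a list of rows, each an object of numbers: "tx", "ty", "tz": the shift along the tool's x, y, z in m; "yaw": the turn about the tool's z in degrees. In form: [{"tx": .., "ty": .., "tz": .., "yaw": ..}, ...]. A call has 1 to 12 rows; each row shifts and turns the pose as measured when the row begins, along the tool's axes as they then stand; what a row does not reach is not made up. A row lasts 1/8 s, in which the tool goes at most 62.5 mm and 10.7 degrees, less where a joint would pass 70% of its speed; a pose out of reach is approached as far as the arm can. A call is refused whole if a number of a shift passes 0.0625 or a number of a turn 10.7, either way. A call with a gripper value outside its range is refused whole. "gripper" is the opening, from 0 (shut) to 1 (fully open), set as the call begins (left out, the last holds). The fingers move at their own pace and stop on an object; "force" is the grip in N (left out, the last holds). Time passes only in rows, so rows that do not move let the fingers close. It gives the time, the measured TCP pose, the force and the opening at its end, in the units of the state.
- read_state(): the state, without advancing time (a new reading comes with each control period).
- eyes.camera(name): name is "scene" or "top"; returns (picture, depth): 480x640x3 uint8, red, green, blue; 480x640 float32, m along the optical axis (not along the pixel's ray), 0 where there is no reading.
- eyes.calibration(name): a dict with "camera_matrix" (3x3 intrinsics, pixels), "k1" (the pictures are not rectified: a ray, as slopes to the right and down, at radius r is drawn at 1 + k1 r^2 times it, then the intrinsics apply), "extrinsics" (4x4, takes a point from world to camera coordinates). Camera axes: x right, y up, looking along -z (the intrinsics and any distortion apply to the point x, -y, -z); pixel columns grow to the right and rows downward; lengths in m; the calibration is good to about 2 mm. A picture is of the moment at which its call begins. calibration takes no time and is no camera call.
- arm.hand_in(): hands the job in, once; it reports no verdict.
Trained networks look in the newest picture that a camera, given by its name, has taken for a name from the list of things; names that differ only in an ending like _2 or _b are one class to them, and where a whole thing is asked for, a point or a joint stands for the part that bears it (a point fixed in the world has none). Each returns a list of dicts, best first, with "confidence" (0 to 1); they miss things now and then, are a little off and sometimes report something else, mostly with a low value. They report only what shows in the picture. A call takes as long as a camera call.
- eyes.find_in(camera, target): "location" ([row, column] as shares, 0 to 1, of the picture: columns of its width, rows of its height, amid what is visible of it).
- eyes.outline_of(camera, target): "pixels" (480x640 bool, what is visible of it) and "location" ([row, column] as shares, 0 to 1, of the picture: columns of its width, rows of its height, amid what is visible of it).
- eyes.mark_of(camera, target): "location" ([row, column] as shares, 0 to 1, of the picture: columns of its width, rows of its height: a listed point, or the origin of a listed thing).
The state is a dict: "t": time; "joint_positions": joint angles; "joint_vel": joint speeds; "joint_torque": joint torques, N m; "tool_pos": TCP position; "eef_rot": TCP orientation; "wrist_force": force on the tool from outside, world axes, zero at the start; "ft_torque": the same for the moment, N m; "finger_gap": opening from 0.0 (shut) to 1.0 (fully open).
Only numpy, scipy, OpenCV 4.12 (cv2) and the standard library are available. Lean on these libraries where they do the work, as an engineer would, in place of code of your own. Each camera call takes 0.05 s, during which the arm holds its last target. There are 200 camera calls.

## Working session

There is one attempt and no reset: what is moved stays moved. The work goes in short steps, Python scripts to look and compute and a tool call to move; the robot and the scene stay as the last step left them, time stands still between calls to the robot, and variables do not carry over. Pictures are saved under pics/ and viewed, about 8 in all and at most 12, crops included, and the job is handed in when it is done.

Besides the shell and the picture viewer there is one more tool, called after "Call:" as name(argument=value, ...) on one line, values as JSON. step_arm: Moves the arm, as the interface text tells. Its arguments: {"type":"object","properties":{"targets":{"type":"array"},"gripper":{"type":"number"},"force":{"type":"number"}},"required":["targets"]}

```bash
mkdir -p pics; ls
cat > h.py <<'E'
import numpy as np, cv2
from rig import read_state, eyes, arm
def deproj(cam, u, v, d=None, z=None):
    c=eyes.calibration(cam); K=np.array(c["camera_matrix"]); k1=c["k1"]; T=np.array(c["extrinsics"])
    u=np.atleast_1d(u).astype(float); v=np.atleast_1d(v).astype(float)
    p=np.stack([(u-K[0,2])/K[0,0],(v-K[1,2])/K[1,1]]); q=p.copy()
    for _ in range(20): q=p/(1+k1*(q**2).sum(0))
    ray=np.stack([q[0],-q[1],-np.ones(len(u))])
    R=T[:3,:3]; t=T[:3,3]; o=-R.T@t; r=R.T@ray
    s=np.asarray(d) if d is not None else (z-o[2])/r[2]
    return (o[:,None]+r*s).T
def proj(cam,P):
    c=eyes.calibration(cam); K=np.array(c["camera_matrix"]); T=np.array(c["extrinsics"])
    p=T[:3,:3]@np.asarray(P,float)+T[:3,3]; a=np.array([p[0],-p[1]])/-p[2]; a*=1+c["k1"]*(a@a)
    return K[0,0]*a[0]+K[0,2],K[1,1]*a[1]+K[1,2]
E
python3 - <<'E'
from h import *
for c in ("scene","top"):
    im,d=eyes.camera(c); cv2.imwrite(f"pics/{c}0.png",im[:,:,::-1]); np.savez(f"{c}0.npz",im=im,d=d)
    for n in ("spare_fuse","holder","carrier","driver","small_driver","breaker","terminals","ferrule_box","plug"):
        o=eyes.outline_of(c,n)
        if not o: print(c,n,None);continue
        m=o[0]["pixels"]&(d>0); v,u=np.nonzero(m); P=deproj(c,u,v,d=d[m])
        print(c,n,round(o[0]["confidence"],2),len(u),np.median(u),np.median(v),np.median(P,0).round(3),np.percentile(P,2,axis=0).round(3),np.percentile(P,98,axis=0).round(3))
        np.save(f"m_{c}_{n}.npy",o[0]["pixels"])
    print(np.array(eyes.calibration(c)["extrinsics"]).round(3).tolist())
print(read_state())
E
```

```text
pics
scene spare_fuse 0.72 278 246.0 238.0 [ 0.58  -0.151  0.018] [ 0.557 -0.176  0.   ] [ 0.599 -0.128  0.023]
scene holder 0.8 1600 379.0 279.0 [0.566 0.142 0.041] [0.522 0.076 0.002] [0.587 0.186 0.046]
scene carrier 0.83 985 383.0 259.0 [0.546 0.133 0.081] [0.525 0.1   0.026] [0.561 0.163 0.093]
scene driver 0.65 676 307.0 266.0 [ 0.591 -0.004  0.022] [ 0.529 -0.016  0.006] [0.715 0.006 0.027]
scene small_driver 0.86 346 203.0 164.0 [ 0.434 -0.364  0.02 ] [ 0.383 -0.399  0.003] [ 0.52  -0.321  0.027]
scene breaker 0.69 835 342.0 213.0 [0.455 0.007 0.046] [ 0.401 -0.016  0.002] [0.476 0.024 0.076]
scene terminals 0.88 1805 228.0 282.0 [ 0.702 -0.106  0.041] [ 0.674 -0.185  0.003] [ 0.719 -0.05   0.044]
scene ferrule_box 0.76 2862 345.0 338.0 [0.695 0.128 0.012] [0.66  0.074 0.001] [0.731 0.183 0.031]
scene plug 0.85 1574 505.0 311.0 [0.543 0.358 0.052] [0.516 0.332 0.005] [0.556 0.386 0.096]
[[-0.451, 0.893, 0.015, 0.233], [-0.667, -0.348, 0.659, 0.323], [0.593, 0.287, 0.752, -1.254], [0.0, 0.0, 0.0, 1.0]]
top spare_fuse 0.76 295 411.0 240.0 [ 0.575 -0.156  0.021] [ 0.555 -0.18   
[... 867 characters left out ...]
1.0, 'joint_positions': array([-1.25064432,  0.43447691,  0.02499235,  1.57319769, -0.01158781,
        1.13400107, -0.07511672]), 'joint_vel': array([ 0.00082806,  0.0005493 ,  0.00079832, -0.00038849, -0.00069069,
        0.00135637, -0.00101975]), 'joint_torque': array([ 5.09460424e-04, -6.70293903e+01,  1.02463134e+00, -3.16569793e+01,
        1.56935648e-02,  2.23956660e-03, -5.24558317e-06]), 'tool_pos': array([0.25644977, 0.56997993, 0.231338  ]), 'eef_rot': array([1.37085876e-05, 2.09849221e-01, 9.77733759e-01, 2.94362620e-05]), 'wrist_force': array([-0.1670006 , -0.11913523,  0.36038849]), 'ft_torque': array([-0.00935306,  0.00108815, -0.01201103]), 'finger_gap': 1.0001303260428436}
```

Run:
```python
from h import *
a=np.load("top0.npz")["im"]; b=np.load("scene0.npz")["im"]
f=lambda im,u,v,w,h,s: cv2.resize(im[v-h:v+h,u-w:u+w],None,fx=s,fy=s,interpolation=cv2.INTER_CUBIC)
A=np.hstack([f(a,411,240,32,24,6.25),f(b,246,238,32,24,6.25)])
B=np.hstack([f(a,261,259,32,24,6.25),f(b,381,265,32,24,6.25)])
cv2.imwrite("pics/c1.png",np.vstack([A,B])[:,:,::-1])
from cv2 import minAreaRect
for c in("top","scene"):
  d=np.load(f"{c}0.npz")["d"]; m=np.load(f"m_{c}_spare_fuse.npy")&(d>0); v,u=np.nonzero(m); P=deproj(c,u,v,d=d[m])
  k=P[:,2]>0.012; x=P[k][:,:2]; r=minAreaRect((x*1000).astype(np.float32)); print(c,r)
  w,V=np.linalg.eigh(np.cov(x.T)); print(x.mean(0),V[:,1],np.degrees(np.arctan2(V[1,1],V[0,1])))
  m=np.load(f"m_{c}_carrier.npy")&(d>0); v,u=np.nonzero(m); P=deproj(c,u,v,d=d[m])
  k=P[:,2]>0.085; print("cap",minAreaRect((P[k][:,:2]*1000).astype(np.float32)),P[k].mean(0),k.sum())
  m=np.load(f"m_{c}_holder.npy")&(d>0); v,u=np.nonzero(m); P=deproj(c,u,v,d=d[m])
  k=(P[:,2]>0.038)&(P[:,2]<.05); print("hold",minAreaRect((P[k][:,:2]*1000).astype(np.float32)),P[k].mean(0),k.sum())
  for n in("holder","carrier","catch_left_pad","catch_right_pad","spare_fuse"):
    z=dict(holder=0,carrier=.008,spare_fuse=.011).get(n,.067)
    o=eyes.mark_of(c,n)
    for q in o[:1]:
      print(c,n,round(q["confidence"],2),deproj(c,q["location"][1]*640,q["location"][0]*480,z=z).round(3))
```

```text
top ((573.9657592773438, -156.36984252929688), (19.71714973449707, 57.00617980957031), 37.66038513183594)
[ 0.57445138 -0.15616249] [-0.59469708  0.80394987] 126.49104046747628
cap ((538.3027954101562, 127.75802612304688), (63.73301696777344, 32.085243225097656), 72.96357727050781) [0.53820906 0.12762106 0.09129859] 488
hold ((538.608154296875, 127.89585876464844), (100.73063659667969, 70.09170532226562), 72.63114166259766) [0.53799585 0.12623425 0.04438569] 1310
top holder 0.73 [[0.539 0.13  0.   ]]
top carrier 0.89 [[0.535 0.127 0.008]]
top catch_left_pad 0.47 [[0.547 0.162 0.067]]
top catch_right_pad 0.41 [[0.525 0.097 0.067]]
top spare_fuse 0.87 [[ 0.569 -0.158  0.011]]
scene ((577.72265625, -153.56167602539062), (24.117671966552734, 55.223087310791016), 39.591064453125)
[ 0.5807409  -0.15132054] [-0.61740603  0.78664464] 128.1269554756013
cap ((541.0275268554688, 131.98841857910156), (63.47086715698242, 34.970176696777344), 77.46443176269531) [0.54311531 0.13199543 0.09076474] 400
hold ((541.5454711914062, 130.4578399658203), (102.96359252929688, 71.90431213378906), 74.5849609375) [0.55660222 0.13649142 0.04344964] 869
scene holder 0.56 [[0.54  0.127 0.   ]]
scene carrier 0.8 [[0.539 0.127 0.008]]
scene catch_left_pad 0.75 [[0.555 0.159 0.067]]
scene catch_right_pad 0.76 [[0.532 0.095 0.067]]
scene spare_fuse 0.69 [[ 0.579 -0.158  0.011]]
```

View pics/c1.png

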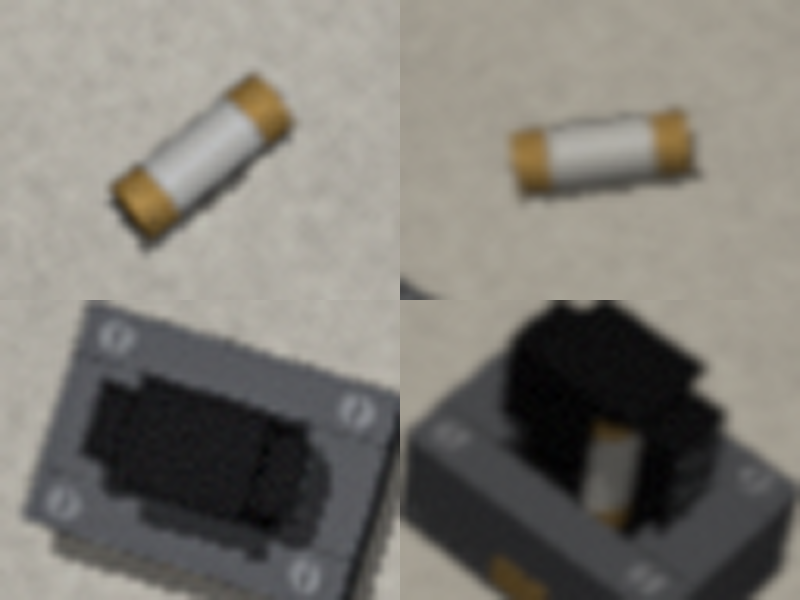

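View pics/top0.png

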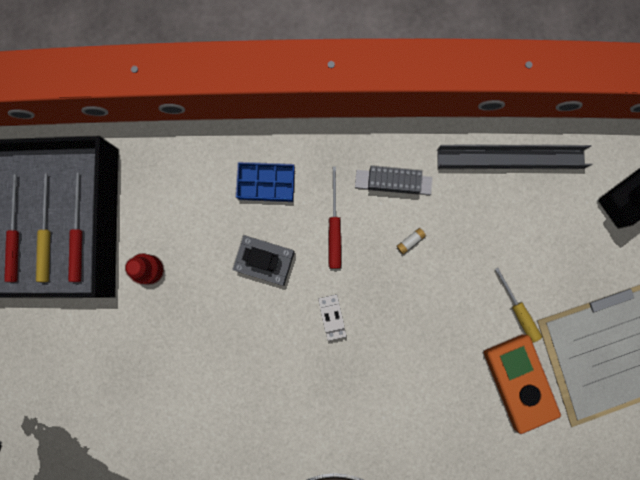

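The window shows in neither view. The scene camera looks at the tube's (+x,+y) side, so the window must face (-x,-y). The fuse therefore needs to roll towards (+x,+y) by about 16 mm. I'll move over to it now.

Call:
step_arm(targets=[{"tx": -0.044, "ty": -0.04}, {"tx": -0.044, "ty": -0.04}, {"tx": -0.044, "ty": -0.04}, {"tx": -0.044, "ty": -0.04}, {"tx": -0.044, "ty": -0.04}, {"tx": -0.044, "ty": -0.04}, {"tx": -0.044, "ty": -0.04}, {"tx": -0.044, "ty": -0.04}, {"tx": -0.044, "ty": -0.04}, {"tx": -0.044, "ty": -0.04}, {"tx": -0.044, "ty": -0.04}, {"tx": -0.044, "ty": -0.04}], gripper=1)

```text
invalid input
```

Call:
step_arm(targets=[{"yaw": 10}, {"yaw": 10}, {"yaw": 8.3}])

```text
invalid input
```

```bash
cat >> h.py <<'E'
from scipy.spatial.transform import Rotation as Ro
def to(P,ydeg):
    s=read_state(); q=s["eef_rot"]; R=Ro.from_quat([q[1],q[2],q[3],q[0]]).as_matrix(); p=s["tool_pos"]
    d=R.T@(np.array(P)-p); a=np.degrees(np.arctan2(R[1,1],R[0,1])); y=(a-ydeg+90)%180-90
    print("t",s["t"],"pos",p.round(4),"y-angle",a.round(1),"tilt",np.degrees(np.arccos(-R[2,2])).round(2),"tool shift",d.round(4),"yaw",y.round(1),"F",s["wrist_force"].round(1),"gap",round(s["finger_gap"],3), "j",s["joint_positions"].round(2))
E
python3 -c "
from h import *
to([.574,-.157,.1],37.5)"
```

```text
t 1.5 pos [0.2565 0.57   0.2313] y-angle 65.8 tilt 0.0 tool shift [-0.5879 -0.5326  0.1313] yaw 28.3 F [ 0.2  1.  -0.1] gap 0.998 j [-1.25  0.43  0.02  1.57 -0.01  1.13 -0.08]
```

Every row probably has to carry all four keys.

Call:
step_arm(targets=[{"tx": -0.044, "ty": -0.04, "tz": 0, "yaw": 0}, {"tx": -0.044, "ty": -0.04, "tz": 0, "yaw": 0}, {"tx": -0.044, "ty": -0.04, "tz": 0, "yaw": 0}, {"tx": -0.044, "ty": -0.04, "tz": 0, "yaw": 0}, {"tx": -0.044, "ty": -0.04, "tz": 0, "yaw": 0}, {"tx": -0.044, "ty": -0.04, "tz": 0, "yaw": 0}, {"tx": -0.044, "ty": -0.04, "tz": 0, "yaw": 0}, {"tx": -0.044, "ty": -0.04, "tz": 0, "yaw": 0}, {"tx": -0.044, "ty": -0.04, "tz": 0, "yaw": 0}, {"tx": -0.044, "ty": -0.04, "tz": 0, "yaw": 0}, {"tx": -0.044, "ty": -0.04, "tz": 0, "yaw": 0}, {"tx": -0.044, "ty": -0.04, "tz": 0, "yaw": 0}], gripper=1)

```text
t: 3.0
tool_pos: [0.5506, -0.0978, 0.2318]
eef_rot: [0.003, 0.205, 0.979, 0.004]
wrist_force: [1.0, 1.0, 0.3]
finger_gap: 0.999
```

Call:
step_arm(targets=[{"tx": 0, "ty": 0, "tz": 0, "yaw": 10}, {"tx": 0, "ty": 0, "tz": 0, "yaw": 10}, {"tx": 0, "ty": 0, "tz": 0, "yaw": 8.3}])

```text
t: 3.38
tool_pos: [0.5515, -0.1059, 0.2319]
eef_rot: [0.003, 0.448, 0.894, 0.003]
wrist_force: [0.6, -0.3, -0.6]
finger_gap: 0.998
```

```bash
python3 -c "
from h import *
to([.574,-.157,.1],37.5)"
```

```text
t 3.375 pos [ 0.5515 -0.1059  0.2319] y-angle 36.7 tilt 0.51 tool shift [-0.0541 -0.0136  0.1319] yaw -0.8 F [ 0.6 -0.3 -0.6] gap 0.998 j [-0.27  0.34  0.5   1.77 -0.19  1.07  0.93]
```

Call:
step_arm(targets=[{"tx": -0.027, "ty": -0.007, "tz": 0, "yaw": -0.8}, {"tx": -0.027, "ty": -0.007, "tz": 0, "yaw": 0}, {"tx": 0, "ty": 0, "tz": 0.06, "yaw": 0}, {"tx": 0, "ty": 0, "tz": 0.06, "yaw": 0}, {"tx": 0, "ty": 0, "tz": 0.05, "yaw": 0}, {"tx": 0, "ty": 0, "tz": 0, "yaw": 0}])

```text
t: 4.12
tool_pos: [0.578, -0.158, 0.0595]
eef_rot: [0.005, 0.442, 0.897, 0.004]
wrist_force: [-0.2, 0.0, 1.8]
finger_gap: 0.999
```

Run:
```python
from h import *
to([.574,-.157,-.006],37.5)
a,_=eyes.camera("top"); b,_=eyes.camera("scene")
f=lambda im,u,v: cv2.resize(im[v-40:v+40,u-50:u+50],None,fx=4,fy=4,interpolation=cv2.INTER_CUBIC)
cv2.imwrite("pics/c2.png",np.hstack([f(a,411,240),f(b,246,238)])[:,:,::-1])
```

```text
t 4.125 pos [ 0.578  -0.158   0.0595] y-angle 37.5 tilt 0.81 tool shift [ 0.0037 -0.0034  0.0655] yaw 0.0 F [-0.2  0.   1.8] gap 0.999 j [-0.1   0.6   0.41  1.85 -0.35  0.75  1.16]
```

View pics/c2.png

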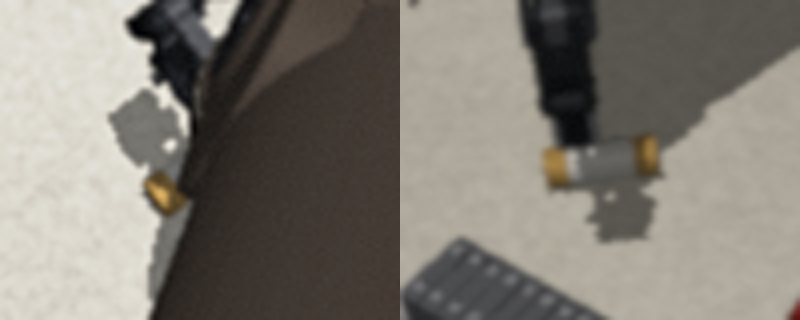

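Run:
```python
from h import *
n=np.array([np.cos(np.radians(37.5)),np.sin(np.radians(37.5))]); p=np.array([.578,-.158])
for s in(.047,-.047):
  for z in (.06,.073): print(s,z,proj("scene",[*(p+s*n),z]),proj("top",[*(p+s*n),z]))
print(proj("scene",[.574,-.157,.011]))
```

```text
0.047 0.06 (np.float64(242.64288267782376), np.float64(238.87778047285767)) (np.float64(399.6510507020687), np.float64(216.79609284214982))
0.047 0.073 (np.float64(241.81792228864876), np.float64(234.4137558008534)) (np.float64(400.54468371607857), np.float64(215.85498792114473))
-0.047 0.06 (np.float64(239.46409995668617), np.float64(205.05442020918818)) (np.float64(431.2069651104589), np.float64(256.5738926864302))
-0.047 0.073 (np.float64(238.65491166844265), np.float64(200.52216142165295)) (np.float64(432.4984539120119), np.float64(256.1258560169515))
(np.float64(245.4021832589643), np.float64(236.43288308572977))
```

Call:
step_arm(targets=[{"tx": 0.004, "ty": -0.003, "tz": 0.025, "yaw": 0}, {"tx": 0, "ty": 0, "tz": 0.02, "yaw": 0}, {"tx": 0, "ty": 0, "tz": 0.012, "yaw": 0}, {"tx": 0, "ty": 0, "tz": 0, "yaw": 0}])

```text
t: 4.72
tool_pos: [0.5843, -0.1591, 0.013]
eef_rot: [0.016, 0.442, 0.897, 0.007]
wrist_force: [-0.2, 0.1, -1.1]
finger_gap: 1.007
```

```bash
python3 -c "
from h import *
to([.574,-.157,-.006],37.5)"
```

```text
t 4.725 pos [ 0.5843 -0.1591  0.013 ] y-angle 37.6 tilt 1.97 tool shift [ 0.0084 -0.0074  0.0187] yaw 0.1 F [-0.2  0.1 -1.1] gap 1.007 j [-0.07  0.66  0.37  1.88 -0.39  0.64  1.19]
```

Call:
step_arm(targets=[{"tx": 0.008, "ty": 0, "tz": 0.016, "yaw": 0}, {"tx": 0, "ty": 0, "tz": 0, "yaw": 0}])

```text
t: 4.97
tool_pos: [0.5815, -0.1532, -0.0016]
eef_rot: [0.017, 0.442, 0.897, 0.008]
wrist_force: [0.3, 0.2, 0.1]
finger_gap: 0.995
```

Call:
step_arm(targets=[{"tx": 0, "ty": 0.01, "tz": 0, "yaw": 0}, {"tx": 0, "ty": 0.008, "tz": 0, "yaw": 0}, {"tx": 0, "ty": 0, "tz": 0, "yaw": 0}])

```text
t: 5.35
tool_pos: [0.5992, -0.1421, 0.0014]
eef_rot: [0.019, 0.442, 0.897, 0.008]
wrist_force: [-0.1, -0.5, -0.0]
finger_gap: 0.998
```

Run:
```python
from h import *
to([.574,-.157,-.006],37.5)
b,_=eyes.camera("scene")
f=lambda im,u,v: cv2.resize(im[v-40:v+40,u-50:u+50],None,fx=6,fy=6,interpolation=cv2.INTER_CUBIC)
cv2.imwrite("pics/c3.png",f(b,246,238)[:,:,::-1])
```

```text
t 5.35 pos [ 0.5992 -0.1421  0.0014] y-angle 37.6 tilt 2.36 tool shift [ 0.0038 -0.0293  0.0063] yaw 0.1 F [-0.1 -0.5 -0. ] gap 0.998 j [-0.09  0.69  0.36  1.86 -0.41  0.62  1.17]
```

View pics/c3.png

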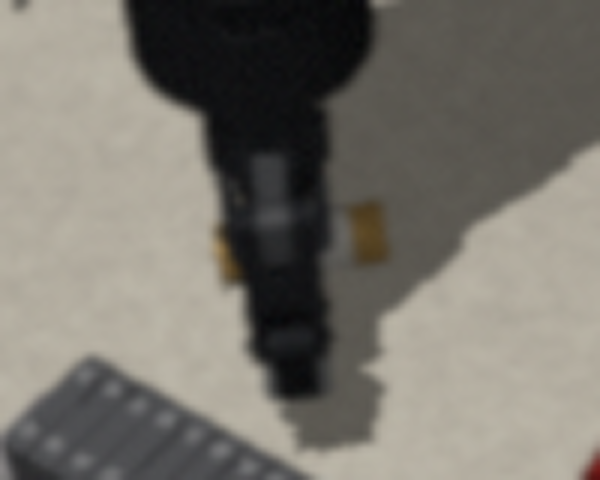

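Call:
step_arm(targets=[{"tx": 0, "ty": 0.005, "tz": 0, "yaw": 0}, {"tx": 0, "ty": 0.004, "tz": 0, "yaw": 0}, {"tx": 0, "ty": 0.004, "tz": 0, "yaw": 0}, {"tx": 0, "ty": 0.003, "tz": 0, "yaw": 0}, {"tx": 0, "ty": 0, "tz": 0, "yaw": 0}])

```text
t: 6.02
tool_pos: [0.6118, -0.1328, 0.002]
eef_rot: [0.019, 0.442, 0.897, 0.008]
wrist_force: [-0.3, -0.2, 0.3]
finger_gap: 0.996
```

Run:
```python
from h import *
to([.574,-.157,-.006],37.5)
b,_=eyes.camera("scene")
f=lambda im,u,v: cv2.resize(im[v-40:v+40,u-50:u+50],None,fx=6,fy=6,interpolation=cv2.INTER_CUBIC)
cv2.imwrite("pics/c4.png",f(b,246,238)[:,:,::-1])
```

```text
t 6.025 pos [ 0.6118 -0.1328  0.002 ] y-angle 37.5 tilt 2.31 tool shift [ 0.004  -0.045   0.0065] yaw 0.0 F [-0.3 -0.2  0.3] gap 0.996 j [-0.12  0.7   0.37  1.83 -0.41  0.64  1.15]
```

View pics/c4.png

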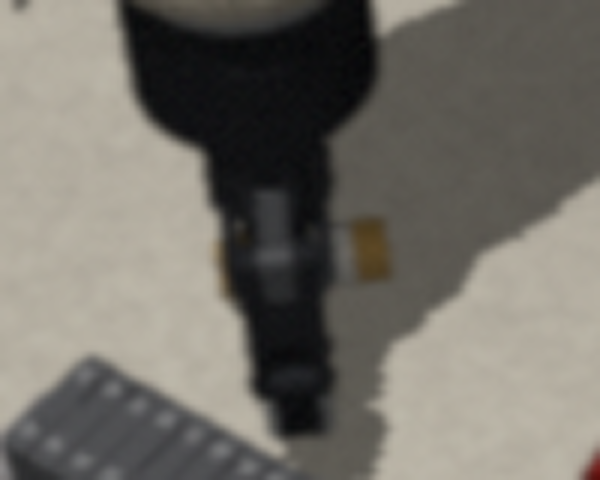

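Call:
step_arm(targets=[{"tx": 0, "ty": 0.004, "tz": 0, "yaw": 0}, {"tx": 0, "ty": 0.003, "tz": 0, "yaw": 0}, {"tx": 0, "ty": 0, "tz": 0, "yaw": 0}])

```text
t: 6.45
tool_pos: [0.6133, -0.132, 0.0028]
eef_rot: [0.016, 0.444, 0.896, 0.006]
wrist_force: [-0.5, 0.3, 0.2]
finger_gap: 1.003
```

Call:
step_arm(targets=[{"tx": 0, "ty": -0.012, "tz": 0, "yaw": 0}, {"tx": 0, "ty": -0.012, "tz": 0, "yaw": 0}, {"tx": 0, "ty": 0, "tz": 0, "yaw": 0}])

```text
t: 6.82
tool_pos: [0.5928, -0.1477, 0.002]
eef_rot: [0.016, 0.444, 0.896, 0.006]
wrist_force: [0.4, -0.7, 0.2]
finger_gap: 1.003
```

Call:
step_arm(targets=[{"tx": 0, "ty": 0, "tz": -0.06, "yaw": 0}, {"tx": 0, "ty": 0, "tz": -0.06, "yaw": 0}, {"tx": 0, "ty": -0.06, "tz": 0, "yaw": 0}, {"tx": 0, "ty": -0.06, "tz": 0, "yaw": 0}, {"tx": 0, "ty": 0, "tz": 0, "yaw": 0}])

```text
t: 7.45
tool_pos: [0.4925, -0.221, 0.1227]
eef_rot: [0.018, 0.443, 0.896, 0.006]
wrist_force: [0.8, 0.2, 0.1]
finger_gap: 0.998
```

Run:
```python
from h import *
to([.574,-.157,-.006],37.5)
b,_=eyes.camera("scene")
f=lambda im,u,v: cv2.resize(im[v-40:v+40,u-50:u+50],None,fx=4,fy=4,interpolation=cv2.INTER_CUBIC)
a,_=eyes.camera("top")
cv2.imwrite("pics/c5.png",np.hstack([f(a,411,240),f(b,246,238)])[:,:,::-1])
```

```text
t 7.45 pos [ 0.4925 -0.221   0.1227] y-angle 37.4 tilt 2.12 tool shift [0.0048 0.1002 0.1313] yaw -0.1 F [0.8 0.2 0.1] gap 0.998 j [-0.03  0.42  0.48  1.97 -0.29  0.78  1.27]
```

View pics/c5.png

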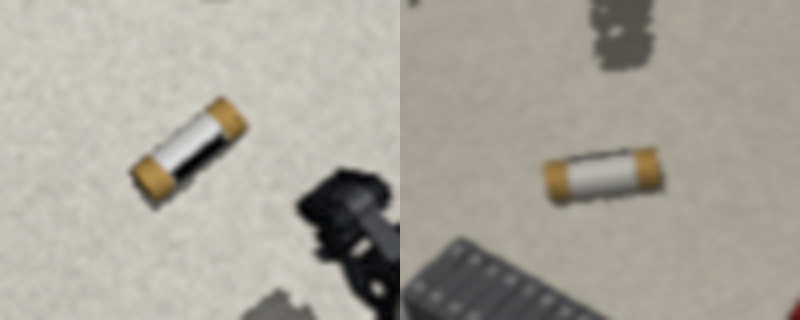

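The roll went the right way: in the top view (left) the dark strip now shows on the tube's lower-right side, near (200,155) in the crop, but it isn't up yet. I'll measure the remaining angle.

```bash
cat > ang.py <<'E'
from h import *
def ang():
    im,d=eyes.camera("top"); o=eyes.outline_of("top","spare_fuse")
    m=o[0]["pixels"]&(d>0); v,u=np.nonzero(m); P=deproj("top",u,v,d=d[m]); k=P[:,2]>.012
    (cx,cy),(w,h),_=r=cv2.minAreaRect((P[k][:,:2]*1000).astype(np.float32)); b=cv2.boxPoints(r)/1000
    e=b[1]-b[0]; f=b[2]-b[1]; ax=e if np.linalg.norm(e)>np.linalg.norm(f) else f; ax/=np.linalg.norm(ax)
    n=np.array([-ax[1],ax[0]]); n*=np.sign(n[0]); c=np.array([cx,cy])/1000
    print("conf",o[0]["confidence"],"c",c.round(4),"size",w,h,"n-angle",np.degrees(np.arctan2(n[1],n[0])))
    g=im.astype(float).mean(2)
    for s in np.arange(-14,15,1.):
        z=.011+np.sqrt(max(0,121-s*s))/1000
        vals=[]
        for a in np.arange(-12,13,3):
            uu,vv=proj("top",[*(c+n*s/1000+ax/np.linalg.norm(ax)*a/1000),z]); vals.append(cv2.getRectSubPix(g.astype(np.float32),(1,1),(uu,vv))[0,0])
        print(int(s),int(np.mean(vals)),end="; ")
    print()
ang()
E
python3 ang.py
```

```text
conf 0.9 c [ 0.5816 -0.1506] size 21.023475646972656 58.90898895263672 n-angle 39.143612
-14 183; -13 162; -12 137; -11 109; -10 84; -9 59; -8 35; -7 19; -6 11; -5 20; -4 48; -3 87; -2 134; -1 175; 0 200; 1 210; 2 213; 3 208; 4 202; 5 196; 6 189; 7 181; 8 172; 9 163; 10 159; 11 165; 12 177; 13 189; 14 195;
```

Call:
step_arm(targets=[{"tx": 0.002, "ty": 0.055, "tz": 0, "yaw": 0}, {"tx": 0.002, "ty": 0.045, "tz": 0, "yaw": 0}, {"tx": 0, "ty": 0, "tz": 0, "yaw": 0}, {"tx": 0, "ty": 0, "tz": 0, "yaw": 0}], gripper=0.6)

```text
t: 8.15
tool_pos: [0.5788, -0.1462, 0.1233]
eef_rot: [0.017, 0.437, 0.899, 0.007]
wrist_force: [-0.7, -0.4, 0.1]
finger_gap: 0.598
```

```bash
python3 -c "
from h import *
to([.5805,-.1512,.002],38)"
```

```text
t 8.15 pos [ 0.5788 -0.1462  0.1233] y-angle 38.2 tilt 2.13 tool shift [-0.0019 -0.005   0.1212] yaw 0.2 F [-0.7 -0.4  0.1] gap 0.598 j [-0.16  0.5   0.46  1.83 -0.3   0.84  1.11]
```

Call:
step_arm(targets=[{"tx": -0.002, "ty": -0.006, "tz": 0.04, "yaw": 0}, {"tx": 0, "ty": 0, "tz": 0.04, "yaw": 0}, {"tx": 0, "ty": 0, "tz": 0, "yaw": 0}])

```text
t: 8.52
tool_pos: [0.5781, -0.1527, 0.0419]
eef_rot: [0.018, 0.437, 0.899, 0.007]
wrist_force: [-0.6, -0.6, 0.3]
finger_gap: 0.602
```

```bash
python3 -c "
from h import *
to([.5805,-.1512,.002],38)"
```

```text
t 8.525 pos [ 0.5781 -0.1527  0.0419] y-angle 38.2 tilt 2.19 tool shift [0.0007 0.0017 0.04  ] yaw 0.2 F [-0.6 -0.6  0.3] gap 0.602 j [-0.1   0.61  0.4   1.89 -0.37  0.67  1.18]
```

Call:
step_arm(targets=[{"tx": 0, "ty": 0, "tz": 0.02, "yaw": 0}, {"tx": 0, "ty": 0, "tz": 0.018, "yaw": 0}, {"tx": 0, "ty": 0, "tz": 0, "yaw": 0}])

```text
t: 8.9
tool_pos: [0.5807, -0.154, 0.0046]
eef_rot: [0.019, 0.437, 0.899, 0.007]
wrist_force: [0.9, -0.5, 0.2]
finger_gap: 0.599
```

Call:
step_arm(targets=[{"tx": 0, "ty": 0.005, "tz": 0, "yaw": 0}, {"tx": 0, "ty": 0.005, "tz": 0, "yaw": 0}, {"tx": 0, "ty": 0, "tz": 0, "yaw": 0}])

```text
t: 9.28
tool_pos: [0.5904, -0.1474, 0.0064]
eef_rot: [0.021, 0.437, 0.899, 0.007]
wrist_force: [-0.4, 0.4, 0.3]
finger_gap: 0.601
```

```bash
python3 -c "
from h import *
to([.5816,-.1506,.002],38)"
```

```text
t 9.275 pos [ 0.5904 -0.1474  0.0064] y-angle 38.2 tilt 2.5 tool shift [ 0.0031 -0.009   0.0041] yaw 0.2 F [-0.4  0.4  0.3] gap 0.601 j [-0.09  0.67  0.37  1.88 -0.41  0.61  1.19]
```

Call:
step_arm(targets=[{"tx": 0, "ty": 0.003, "tz": 0.004, "yaw": 0}, {"tx": 0, "ty": 0.005, "tz": 0, "yaw": 0}, {"tx": 0, "ty": 0, "tz": 0, "yaw": 0}])

```text
t: 9.65
tool_pos: [0.5977, -0.1419, 0.0029]
eef_rot: [0.021, 0.437, 0.899, 0.008]
wrist_force: [-0.1, 0.2, -0.2]
finger_gap: 0.601
```

```bash
python3 -c "
from h import *
to([.5816,-.1506,.002],38)
b,_=eyes.camera('scene')
o=eyes.outline_of('scene','spare_fuse'); print([(q['confidence'],q['location'][0]*480,q['location'][1]*640) for q in o[:2]])"
```

```text
t 9.65 pos [ 0.5977 -0.1419  0.0029] y-angle 38.2 tilt 2.54 tool shift [ 0.0031 -0.0181  0.0002] yaw 0.2 F [-0.1  0.2 -0.2] gap 0.601 j [-0.1   0.69  0.37  1.87 -0.41  0.61  1.18]
[(0.42, 240.096, 253.31199999999998), (0.26, 259.824, 369.08799999999997)]
```

Call:
step_arm(targets=[{"tx": 0, "ty": -0.01, "tz": 0, "yaw": 0}, {"tx": 0, "ty": 0, "tz": -0.05, "yaw": 0}, {"tx": 0, "ty": 0, "tz": -0.05, "yaw": 0}, {"tx": 0, "ty": -0.06, "tz": 0, "yaw": 0}, {"tx": 0, "ty": -0.06, "tz": 0, "yaw": 0}, {"tx": 0, "ty": 0, "tz": 0, "yaw": 0}])

```text
t: 10.5
tool_pos: [0.4841, -0.2274, 0.1015]
eef_rot: [0.021, 0.438, 0.899, 0.006]
wrist_force: [0.9, -0.1, 0.4]
finger_gap: 0.599
```

```bash
python3 ang.py; python3 -c "
from h import *
to([.5816,-.1506,.002],38)"
```

```text
conf 0.64 c [ 0.5823 -0.1508] size 21.335540771484375 58.9849853515625 n-angle 37.649635
-14 171; -13 149; -12 123; -11 95; -10 70; -9 45; -8 25; -7 14; -6 12; -5 31; -4 62; -3 108; -2 153; -1 186; 0 202; 1 210; 2 208; 3 202; 4 196; 5 190; 6 183; 7 174; 8 164; 9 157; 10 159; 11 168; 12 180; 13 188; 14 192; 
t 10.6 pos [ 0.488  -0.2243  0.1014] y-angle 38.3 tilt 2.58 tool shift [0.0031 0.1159 0.1031] yaw 0.3 F [ 0.7  1.4 -0. ] gap 0.602 j [ 0.    0.45  0.45  2.   -0.31  0.72  1.31]
```

The pads stopped about 1.5 mm short of the fuse. The first push implies contact at about +19.5 mm from the fuse centre at this opening, so I'll redo it and go to about +26.

Call:
step_arm(targets=[{"tx": 0.002, "ty": 0.06, "tz": 0, "yaw": 0}, {"tx": 0.001, "ty": 0.05, "tz": 0, "yaw": 0}, {"tx": 0, "ty": 0, "tz": 0, "yaw": 0}])

```text
t: 10.98
tool_pos: [0.5771, -0.1492, 0.1045]
eef_rot: [0.022, 0.435, 0.9, 0.008]
wrist_force: [-1.0, -1.1, 0.4]
finger_gap: 0.602
```

Call:
step_arm(targets=[{"tx": 0, "ty": 0, "tz": 0.045, "yaw": 0}, {"tx": 0, "ty": 0, "tz": 0, "yaw": 0}])

```text
t: 11.22
tool_pos: [0.5805, -0.1472, 0.0585]
eef_rot: [0.022, 0.433, 0.901, 0.008]
wrist_force: [0.1, 0.0, -0.1]
finger_gap: 0.6
```

```bash
python3 -c "
from h import *
to([.582,-.151,.002],38)"
```

```text
t 11.225 pos [ 0.5805 -0.1472  0.0585] y-angle 38.7 tilt 2.67 tool shift [-0.0021 -0.0031  0.0565] yaw 0.7 F [ 0.1  0.  -0.1] gap 0.6 j [-0.13  0.59  0.41  1.88 -0.36  0.7   1.17]
```

Call:
step_arm(targets=[{"tx": -0.002, "ty": 0.003, "tz": 0.03, "yaw": 0}, {"tx": 0, "ty": 0, "tz": 0.025, "yaw": 0}, {"tx": 0, "ty": 0.004, "tz": 0, "yaw": 0}, {"tx": 0, "ty": 0.004, "tz": 0, "yaw": 0}, {"tx": 0, "ty": 0, "tz": 0, "yaw": 0}])

```text
t: 11.85
tool_pos: [0.5971, -0.1432, 0.0101]
eef_rot: [0.025, 0.433, 0.901, 0.009]
wrist_force: [0.0, 0.6, -0.3]
finger_gap: 0.597
```

```bash
python3 -c "
from h import *
to([.582,-.151,.002],38)"
```

```text
t 11.85 pos [ 0.5971 -0.1432  0.0101] y-angle 38.7 tilt 3.07 tool shift [ 0.0037 -0.017   0.0073] yaw 0.7 F [ 0.   0.6 -0.3] gap 0.597 j [-0.1   0.67  0.37  1.88 -0.41  0.61  1.2 ]
```

Call:
step_arm(targets=[{"tx": 0.003, "ty": 0, "tz": 0.007, "yaw": 0}, {"tx": 0, "ty": 0.003, "tz": 0, "yaw": 0}, {"tx": 0, "ty": 0.003, "tz": 0, "yaw": 0}, {"tx": 0, "ty": 0.002, "tz": 0, "yaw": 0}, {"tx": 0, "ty": 0, "tz": 0, "yaw": 0}])

```text
t: 12.48
tool_pos: [0.6029, -0.1354, 0.0044]
eef_rot: [0.026, 0.433, 0.901, 0.01]
wrist_force: [0.4, -0.2, 0.0]
finger_gap: 0.6
```

```bash
python3 -c "
from h import *
to([.582,-.151,.002],38)"
```

```text
t 12.475 pos [ 0.6029 -0.1354  0.0044] y-angle 38.7 tilt 3.18 tool shift [ 0.0009 -0.0261  0.0014] yaw 0.7 F [ 0.4 -0.2  0. ] gap 0.6 j [-0.11  0.68  0.37  1.87 -0.42  0.61  1.19]
```

At +26.1. I'll back off 10 mm, lift and look.

Call:
step_arm(targets=[{"tx": 0, "ty": -0.01, "tz": 0, "yaw": 0}, {"tx": 0, "ty": 0, "tz": -0.05, "yaw": 0}, {"tx": 0, "ty": 0, "tz": -0.06, "yaw": 0}, {"tx": 0, "ty": -0.06, "tz": 0, "yaw": 0}, {"tx": 0, "ty": -0.06, "tz": 0, "yaw": 0}, {"tx": 0, "ty": 0, "tz": 0, "yaw": 0}])

```text
t: 13.22
tool_pos: [0.4895, -0.2211, 0.1122]
eef_rot: [0.026, 0.433, 0.901, 0.009]
wrist_force: [0.1, 0.7, 0.8]
finger_gap: 0.596
```

```bash
python3 ang.py; python3 -c "
from h import *
to([.539,.129,.2],73)
b,_=eyes.camera('scene');a,_=eyes.camera('top')
f=lambda im,u,v: cv2.resize(im[v-40:v+40,u-50:u+50],None,fx=4,fy=4,interpolation=cv2.INTER_CUBIC)
cv2.imwrite('pics/c6.png',np.hstack([f(a,411,240),f(b,246,238)])[:,:,::-1])
"
```

```text
conf 0.53 c [ 0.5885 -0.1457] size 21.33432388305664 58.8721923828125 n-angle 38.857925
-14 188; -13 175; -12 150; -11 124; -10 116; -9 116; -8 132; -7 150; -6 159; -5 159; -4 144; -3 111; -2 75; -1 49; 0 31; 1 24; 2 25; 3 32; 4 58; 5 93; 6 129; 7 152; 8 163; 9 163; 10 162; 11 168; 12 178; 13 188; 14 193; 
t 13.325 pos [ 0.4932 -0.2179  0.112 ] y-angle 38.9 tilt 3.23 tool shift [ 0.2378  0.257  -0.0874] yaw -34.1 F [ 0.7  1.2 -0.3] gap 0.599 j [-0.02  0.43  0.47  2.   -0.31  0.73  1.31]
```

View pics/c6.png

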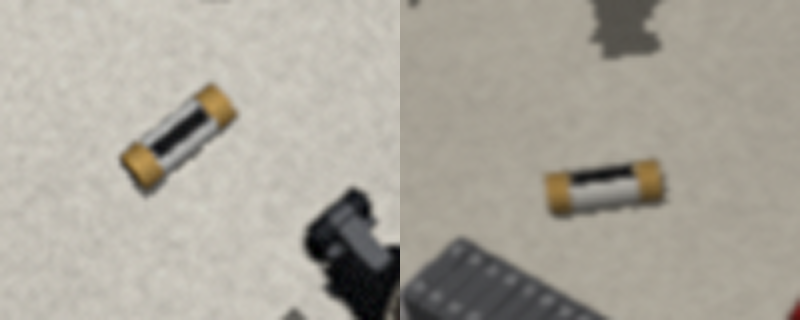

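The fuse is done: in the top view its dark strip sits along the middle of the tube, about 6° from up. Next is the carrier.

Call:
step_arm(targets=[{"tx": 0, "ty": 0, "tz": -0.05, "yaw": -8.5}, {"tx": 0, "ty": 0, "tz": -0.05, "yaw": -8.5}, {"tx": 0, "ty": 0, "tz": 0, "yaw": -8.5}, {"tx": 0, "ty": 0, "tz": 0, "yaw": -8.5}, {"tx": 0, "ty": 0, "tz": 0, "yaw": 0}], gripper=1)

```text
t: 14.05
tool_pos: [0.4942, -0.2102, 0.2137]
eef_rot: [0.028, 0.133, 0.991, 0.001]
wrist_force: [-1.1, -0.1, -1.6]
finger_gap: 0.999
```

```bash
python3 -c "
from h import *
to([.539,.129,.2],73)"
```

```text
t 14.05 pos [ 0.4942 -0.2102  0.2137] y-angle 74.7 tilt 3.17 tool shift [0.0469 0.3389 0.0142] yaw 1.7 F [-1.1 -0.1 -1.6] gap 0.999 j [ 0.01  0.28  0.38  1.88 -0.15  0.95  1.76]
```

Call:
step_arm(targets=[{"tx": 0.007, "ty": 0.055, "tz": 0, "yaw": 0}, {"tx": 0.008, "ty": 0.055, "tz": 0, "yaw": 0}, {"tx": 0.008, "ty": 0.055, "tz": 0, "yaw": 0}, {"tx": 0.008, "ty": 0.055, "tz": 0, "yaw": 0}, {"tx": 0.008, "ty": 0.055, "tz": 0, "yaw": 0}, {"tx": 0.008, "ty": 0.055, "tz": 0, "yaw": 0}, {"tx": 0, "ty": 0, "tz": 0, "yaw": 1.7}, {"tx": 0, "ty": 0, "tz": 0, "yaw": 0}])

```text
t: 15.05
tool_pos: [0.5413, 0.1352, 0.2106]
eef_rot: [0.026, 0.16, 0.987, 0.001]
wrist_force: [-0.0, -0.0, -0.9]
finger_gap: 0.999
```

```bash
python3 -c "
from h import *
to([.539,.129,.1],73)
q=read_state()['eef_rot'];R=Ro.from_quat([q[1],q[2],q[3],q[0]]).as_matrix();print(R.round(3))"
```

```text
t 15.05 pos [0.5413 0.1352 0.2106] y-angle 71.6 tilt 3.0 tool shift [ 0.0059 -0.0076  0.1104] yaw -1.4 F [-0.  -0.  -0.9] gap 0.999 j [-0.55  0.32  0.25  1.83 -0.07  0.96  0.97]
[[-0.947  0.316  0.052]
 [ 0.316  0.949 -0.007]
 [-0.051  0.01  -0.999]]
```

Call:
step_arm(targets=[{"tx": 0.006, "ty": -0.006, "tz": 0.04, "yaw": -1.4}, {"tx": 0, "ty": 0, "tz": 0.05, "yaw": 0}, {"tx": 0, "ty": 0, "tz": 0, "yaw": 0}])

```text
t: 15.42
tool_pos: [0.5391, 0.1278, 0.1192]
eef_rot: [0.027, 0.151, 0.988, 0.0]
wrist_force: [-0.6, -0.8, 0.9]
finger_gap: 0.998
```

Run:
```python
from h import *
to([.540,.130,.048],73)
b,_=eyes.camera("scene"); a,_=eyes.camera("top")
f=lambda im,u,v: cv2.resize(im[v-40:v+40,u-50:u+50],None,fx=4,fy=4,interpolation=cv2.INTER_CUBIC)
cv2.imwrite("pics/c7.png",np.hstack([f(a,261,259),f(b,381,250)])[:,:,::-1])
```

```text
t 15.425 pos [0.5391 0.1278 0.1192] y-angle 72.6 tilt 3.09 tool shift [0.0036 0.0018 0.0711] yaw -0.4 F [-0.6 -0.8  0.9] gap 0.998 j [-0.52  0.42  0.23  1.94 -0.1   0.75  1.03]
```

View pics/c7.png

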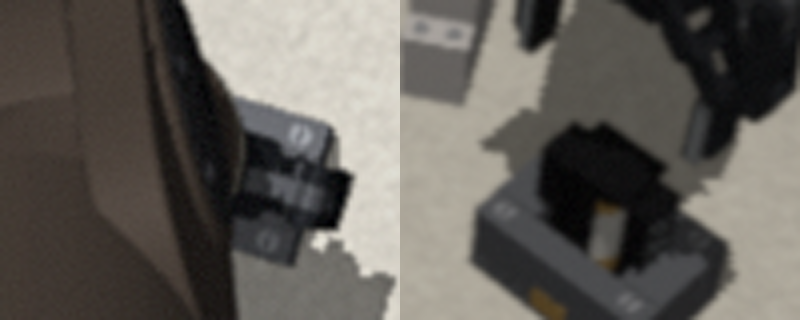

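Run:
```python
from h import *
R=np.array([.297,.955])
for s in(.0425,.057,-.0425,-.057):
    print(s,[np.round(proj("scene",[.539+R[0]*s,.128+R[1]*s,z]),1) for z in(.125,.132)])
for x in ([404.7,248.7],[364.7,221]): print(deproj("scene",x[0],x[1],z=.132).round(3))
```

```text
0.0425 [array([404.3, 249.7]), array([404.9, 247.1])]
0.057 [array([411.1, 254.3]), array([411.7, 251.7])]
-0.0425 [array([366.7, 224.2]), array([367.1, 221.5])]
-0.057 [array([360.7, 220.1]), array([361. , 217.4])]
[[0.555 0.17  0.132]]
[[0.527 0.083 0.132]]
```

Call:
step_arm(targets=[{"tx": 0.004, "ty": 0.001, "tz": 0.03, "yaw": 0}, {"tx": 0, "ty": 0, "tz": 0.018, "yaw": 0}, {"tx": 0, "ty": 0, "tz": 0, "yaw": 0}])

```text
t: 15.9
tool_pos: [0.5462, 0.131, 0.081]
eef_rot: [0.035, 0.153, 0.988, 0.004]
wrist_force: [0.7, 0.0, -0.1]
finger_gap: 0.998
```

```bash
python3 -c "
from h import *
to([.540,.129,.048],73)"
```

```text
t 15.9 pos [0.5462 0.131  0.081 ] y-angle 72.5 tilt 4.0 tool shift [ 0.0075 -0.0044  0.0324] yaw -0.5 F [ 0.7  0.  -0.1] gap 0.998 j [-0.5   0.48  0.21  1.97 -0.12  0.65  1.04]
```

Call:
step_arm(targets=[{"tx": 0.011, "ty": -0.005, "tz": 0.03, "yaw": 0}, {"tx": 0, "ty": 0, "tz": 0, "yaw": 0}])

```text
t: 16.15
tool_pos: [0.5393, 0.1301, 0.0542]
eef_rot: [0.037, 0.153, 0.987, 0.006]
wrist_force: [-0.2, -0.3, 0.1]
finger_gap: 1.0
```

```bash
python3 -c "
from h import *
to([.540,.129,.048],73)"
```

```text
t 16.15 pos [0.5393 0.1301 0.0542] y-angle 72.4 tilt 4.35 tool shift [-0.0005 -0.001   0.0063] yaw -0.6 F [-0.2 -0.3  0.1] gap 1.0 j [-0.5   0.51  0.2   2.01 -0.13  0.57  1.05]
```

Call:
step_arm(targets=[{"tx": 0.0, "ty": -0.001, "tz": 0.005, "yaw": 0}, {"tx": 0, "ty": 0, "tz": 0, "yaw": 0}])

```text
t: 16.4
tool_pos: [0.5423, 0.1297, 0.0525]
eef_rot: [0.04, 0.153, 0.987, 0.007]
wrist_force: [-0.2, 0.4, -0.1]
finger_gap: 1.001
```

Call:
step_arm(targets=[{"tx": 0, "ty": 0, "tz": 0, "yaw": 0}, {"tx": 0, "ty": 0, "tz": 0, "yaw": 0}, {"tx": 0, "ty": 0, "tz": 0, "yaw": 0}], gripper=0.7, force=30)

```text
t: 16.77
tool_pos: [0.5435, 0.1303, 0.0542]
eef_rot: [0.041, 0.153, 0.987, 0.008]
wrist_force: [-0.5, 0.5, -1.1]
finger_gap: 0.703
```

```bash
python3 -c "
from h import *
to([.540,.129,.048],73)"
```

```text
t 16.775 pos [0.5435 0.1303 0.0542] y-angle 72.4 tilt 4.76 tool shift [ 0.0034 -0.0024  0.0059] yaw -0.6 F [-0.5  0.5 -1.1] gap 0.703 j [-0.49  0.51  0.2   2.01 -0.14  0.56  1.05]
```

Call:
step_arm(targets=[{"tx": 0, "ty": 0, "tz": 0, "yaw": 0}, {"tx": 0, "ty": 0, "tz": 0, "yaw": 0}, {"tx": 0, "ty": 0, "tz": 0, "yaw": 0}], gripper=0.5, force=40)

```text
t: 17.15
tool_pos: [0.5437, 0.13, 0.0562]
eef_rot: [0.041, 0.153, 0.987, 0.008]
wrist_force: [-1.4, 0.4, -0.1]
finger_gap: 0.552
```

Run:
```python
from h import *
to([.540,.129,.048],73)
b,_=eyes.camera("scene")
f=lambda im,u,v: cv2.resize(im[v-40:v+40,u-50:u+50],None,fx=6,fy=6,interpolation=cv2.INTER_CUBIC)
cv2.imwrite("pics/c8.png",f(b,381,250)[:,:,::-1])
```

```text
t 17.15 pos [0.5437 0.13   0.0562] y-angle 72.4 tilt 4.81 tool shift [ 0.0039 -0.0023  0.0079] yaw -0.6 F [-1.4  0.4 -0.1] gap 0.552 j [-0.49  0.5   0.2   2.   -0.14  0.56  1.05]
```

View pics/c8.png

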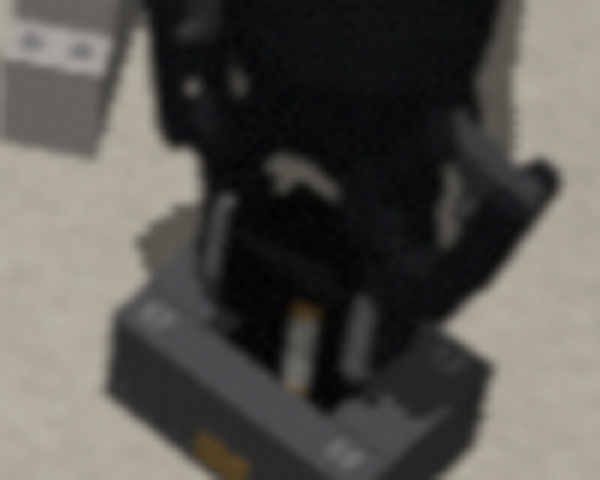

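Call:
step_arm(targets=[{"tx": 0, "ty": 0, "tz": 0, "yaw": 0}, {"tx": 0, "ty": 0, "tz": 0, "yaw": 0}], gripper=0.4)

```text
t: 17.45
tool_pos: [0.5438, 0.13, 0.0561]
eef_rot: [0.041, 0.153, 0.987, 0.008]
wrist_force: [-0.3, 1.1, 4.5]
finger_gap: 0.555
```

```bash
python3 -c "
from h import *
p=read_state()['tool_pos'];to([p[0],p[1],p[2]+.1],73)"
```

```text
t 17.45 pos [0.5438 0.13   0.0561] y-angle 72.4 tilt 4.81 tool shift [-0.0079  0.0029 -0.0996] yaw -0.6 F [-0.3  1.1  4.5] gap 0.555 j [-0.49  0.5   0.2   2.   -0.14  0.56  1.05]
```

Call:
step_arm(targets=[{"tx": -0.001, "ty": 0, "tz": -0.01, "yaw": 0}, {"tx": -0.001, "ty": 0, "tz": -0.01, "yaw": 0}])

```text
t: 17.7
tool_pos: [0.5432, 0.1288, 0.0761]
eef_rot: [0.04, 0.153, 0.987, 0.007]
wrist_force: [0.3, -0.0, -2.1]
finger_gap: 0.55
```

```bash
python3 -c "
from h import *
to([.5438,.130,.16],73)"
```

```text
t 17.7 pos [0.5432 0.1288 0.0761] y-angle 72.4 tilt 4.67 tool shift [-0.0067  0.0036 -0.0836] yaw -0.6 F [ 0.3 -0.  -2.1] gap 0.55 j [-0.5   0.47  0.21  1.99 -0.13  0.61  1.05]
```

Call:
step_arm(targets=[{"tx": -0.002, "ty": 0.001, "tz": -0.015, "yaw": 0}, {"tx": -0.001, "ty": 0.001, "tz": -0.015, "yaw": 0}, {"tx": -0.001, "ty": 0.001, "tz": -0.015, "yaw": 0}, {"tx": -0.001, "ty": 0, "tz": -0.015, "yaw": 0}, {"tx": -0.001, "ty": 0, "tz": -0.012, "yaw": 0}, {"tx": 0, "ty": 0, "tz": 0, "yaw": 0}, {"tx": 0, "ty": 0, "tz": 0, "yaw": 0}])

```text
t: 18.58
tool_pos: [0.5446, 0.1299, 0.1554]
eef_rot: [0.041, 0.154, 0.987, 0.008]
wrist_force: [0.7, 0.6, -2.5]
finger_gap: 0.551
```

Run:
```python
from h import *
to([.5438,.130,.16],73)
b,d=eyes.camera("scene"); cv2.imwrite("pics/c9.png",b[140:380,200:520][:,:,::-1].repeat(2,0).repeat(2,1))
for n in("carrier","holder"):
    o=eyes.outline_of("scene",n)
    for q in o[:1]:
        m=q["pixels"]&(d>0); v,u=np.nonzero(m); P=deproj("scene",u,v,d=d[m]); print(n,q["confidence"],np.percentile(P,[2,50,98],axis=0).round(3).tolist())
```

```text
t 18.575 pos [0.5446 0.1299 0.1554] y-angle 72.4 tilt 4.83 tool shift [ 0.0004 -0.     -0.0046] yaw -0.6 F [ 0.7  0.6 -2.5] gap 0.551 j [-0.53  0.36  0.24  1.92 -0.09  0.79  1.02]
carrier 0.88 [[0.526, 0.104, 0.109], [0.551, 0.129, 0.156], [0.562, 0.155, 0.192]]
holder 0.74 [[0.509, 0.078, 0.0], [0.554, 0.134, 0.04], [0.587, 0.185, 0.046]]
```

View pics/c9.png

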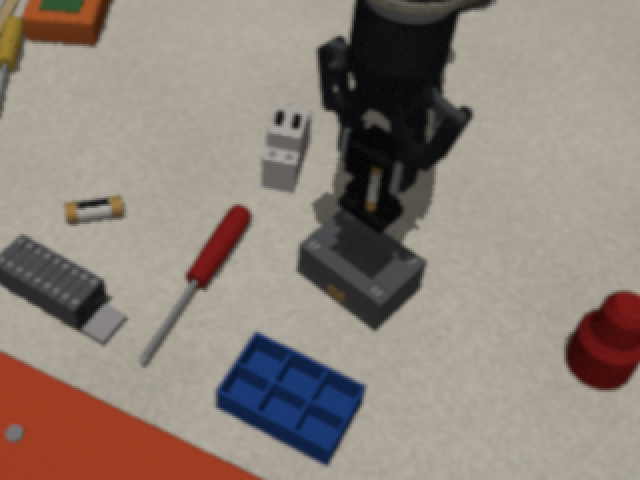

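The carrier is out of the holder, with its underside about 0.108 m above the bench, and it hangs upright and still. The fuse window is still up and the other items haven't moved. I'm handing in.

```bash
python3 -c "
from h import *
s=read_state();print(s['t'],abs(s['joint_vel']).max());print(arm.hand_in())"
```

```text
18.725 0.002410290920514367
the job is handed in; nothing more can be done
None
```

The job is handed in at about 18.7 s of the 51 s allowed, and no check I made had failed by then. The system gives no verdict, so I don't know how it was judged.

**Spare fuse:** I rolled it about 17 mm along the bench, away from the robot, without picking it up. It took two pushes with the open finger, plus one try that stopped about 1.5 mm short. In the top camera its window came out about 6° from up. In the last picture it was still lying there window up.

**Carrier:** I pinched both catches with a 40 N grip setting and drew the carrier straight up about 100 mm.
- **Height and stillness:** by the camera, its underside was about 0.108 m above the bench. It was clear of the holder and above it, and the arm was still.
- **Load:** the wrist force was about 2.5 N downward, close to the carrier's weight.

**Checks that were off or indirect:**
- **Catch travel:** I inferred it rather than measuring it. The fingers stopped on the carrier at a reading of 0.55, though 52 mm fully in should read about 0.61. The contact points when pushing the fuse also suggest the opening is wider than it reads.
- **Tool tilt:** it crept up to about 4.8° over the moves. The carrier looked upright in the last picture, well within the 17° limit, but I did not measure its angle.
- **Other items:** the ones in the last picture (red screwdriver, breaker, terminals, tray and plug) looked unmoved. I did not re-measure any of them, and the yellow screwdriver was only partly in view.

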